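# Wind down the wing screw of the track filing block

### The arm

A 7-joint arm with a two-finger parallel gripper is mounted at the origin on a cart in front of the work surface, level with it; the furniture and walls round the work are solid. World frame = base frame: x ahead of the robot, y to its left, z up, the work surface at z = 0. Lengths are in m, angles in degrees, forces in N, time in s.
With the tool pointing down it reaches from about 0.425 to 0.825 m from the base axis. Payload 3.6 kg.
Tool frame: the origin (TCP) lies midway between the tips of the shut fingers; the grasp point (between the pads) lies 19 mm behind it; z points along the fingers, y is the direction in which the jaws open and shut (so a half turn about z gives the same grasp; the last joint's range is limited). The gripper opens to 85 mm and grips with 20 to 120 N. Pads are 22 mm wide; open, the fingers measure 114 mm over their backs; the gripper's body (76 mm by 85 mm) begins 54 mm behind the grasp point. The pads swing forward as they close: fully open they stand 13 mm farther back than shut.
Start: joints at [62.309, 35.231, -0.722, 81.555, 0.464, 63.22, -2.315], TCP at [0.287, -0.583, 0.231] pointing down, gripper open.
Joint ranges: [-178.69, 178.69], [-17.37, 117.87], [-77.05, 75.6], [15.02, 138.74], [-78.02, 258.01], [0.78, 113.62], [-162.83, 162.83]. Speed limits (degrees/s): [159.86, 159.86, 180, 180, 180, 180, 180].

### API

Orientations are given as a 3x3 rotation matrix whose columns are the frame's x, y, z axes.
In Python, from cell import env, fingers, planner, imaging, ticket, models, read_time, read_joint_positions, read_joint_velocities, read_tau, read_tcp_pos, read_tcp_rot, read_ft_force, read_ft_torque, read_gripper_width gives the robot as it stands. Calls block until the motion is done:
- env.move_to(position, orientation): joint-space move of the TCP to a pose.
- env.servo_line(position, orientation=None, v=0.15, contact_N=None): straight line of the TCP; orientation=None keeps the orientation; v is the mean speed in m/s. With contact_N (N) it stops when the force on the tool has changed by that much, and returns True; else False.
- env.goto_joints(angles): joint-space move.
- fingers.command_gripper(opening, newtons=None): finger opening in m; newtons is the grip in N (None keeps the last); returns when the fingers have stopped.
- env.wait(seconds).
- planner.inverse_kinematics(position, orientation): joint angles nearest the present ones, or None.
- imaging.snapshot(name): name is "scene" or "top" or "wrist"; returns the picture (400x640x3 uint8, red, green, blue); there is no depth.
- imaging.calibration(name): a dict with "intrinsics" (3x3 intrinsics, pixels), "R" (3x3) and "t" (3): a world point X has camera coordinates R X + t. Camera axes: x right, y down, z forward; pixel columns grow to the right and rows downward; lengths in m; the calibration is good to about 2 mm. A picture is of the moment at which its call begins: read the wrist's pose just before it. calibration takes no time and is no camera call; for the wrist camera it gives the pose at the moment of the call.
A pose or a line that the arm cannot do raises env.Unreachable and nothing moves.
- ticket.sign_off(): hands the job in, once; it reports no verdict.
Trained networks look in the newest picture that a camera, given by its name, has taken for a name from the list of things; names that differ only in an ending like _2 or _b are one class to them, and where a whole thing is asked for, a point or a joint stands for the part that bears it (a point fixed in the world has none). Each returns a list of dicts, best first, with "conf" (0 to 1); they miss things now and then, are a little off and sometimes report something else, mostly with a low value. They report only what shows in the picture. A call takes as long as a camera call. They do not tell look-alikes from the thing itself.
- models.spot_in(camera, label): "extent" ([left, top, right, bottom] in pixels, round what is visible of it).
- models.pinpoint(camera, label): "centre" ([column, row] in pixels: a listed point, or the origin of a listed thing).
Readings, each from a call of its own:
- read_time(): time.
- read_joint_positions(): joint angles.
- read_joint_velocities(): joint speeds.
- read_tau(): joint torques, N m.
- read_tcp_pos(): TCP position.
- read_tcp_rot(): TCP orientation.
- read_ft_force(): force on the tool from outside, world axes, zero at the start.
- read_ft_torque(): the same for the moment, N m.
- read_gripper_width(): finger opening in m.
Only numpy, scipy, OpenCV 4.12 (cv2) and the standard library are available. Lean on these libraries where they do the work, as an engineer would, in place of code of your own. Each camera call takes 0.05 s, during which the arm holds its last target.

### The job

The short piece of track lying in the wooden filing block must be clamped for filing: push the wings of the red wing screw round clockwise (seen from above) with the fingertips, in repeated strokes, until the pad presses firmly on the track and the screw has come to its stop. Do not pinch the wings between the fingers; leave the track lying where it is, do not disturb the bottles, tin and rubber beside the block, and finish clear of everything.

Things in the scene. Friction and masses are not known exactly. Their poses are not given: they have to be found in the camera images.
- block: Filing block, fixed to the worktop: wooden bed 90 x 90 mm, top 26 mm above the worktop, on a steel foot (x -38 to +58, y -50 to +50 mm), with a green C-shaped frame. Origin: on the worktop, straight below the screw's axis. +x points to the frame's upright post, y runs along the track. The frame's arm, post to screw, has its top at z 64 mm (66 mm at the boss, radius 13 mm, round the screw).
- post_top (a point): Centre of the top of the frame's upright green post, 108 mm above the worktop, 47 mm from the screw's axis. The post fills x +39 to +55 mm and y -12 to +12 mm of the block, beside the wings, so a finger can hardly pass between wings and post; all other sides of the wings are free.
- screw (a joint): Turn of the red wing screw, rad. It grows as the screw is turned clockwise seen from above and starts between 0 and 1.5. Each rad lowers screw and wings by 1 mm; the pad meets the track at about 5.0, and a hard stop is at 7.5. Turning takes about 0.03 N m all the way (some 1.5 N at the wings); it stays where it is left.
- wing_hub (a point): Point on the screw's axis at half the height of the wings (90 mm above the worktop at joint value 0, 82.5 mm at the stop). Its z points up; its x axis points to wing a, -x to wing b. The hub is a red cone about 9 mm in radius, from 14 mm below this point to 7 mm above it.
- wing_a (a point): Centre of wing a: an upright round red ear, 26 mm in diameter (z 13 mm below to 13 mm above this point), 8 mm thick, 21 mm out from the axis; it reaches out to 34 mm from the axis. The screw is turned by pushing on its flat side.
- wing_b (a point): Centre of wing b, the same ear opposite wing a.
- push_flats: The flat sides of the two ears that are pushed to turn the screw clockwise (one each; wing a's faces along +y of wing_hub, wing b's along -y). Origin on the screw's axis, 90 mm below wing_hub.
- rear_flats: The opposite flat sides of the two ears. Origin on the screw's axis, 90 mm below wing_hub.
- pad: The clamp's round pad under the screw, 18 mm in diameter, steel with black rubber below, carried on a spring (4 N per mm). Origin on the screw's axis, 36 mm below the pad's underside. It comes down with the screw and presses the track with about 10 N at the stop.
- track: Loose piece of model track 110 x 30 x 5 mm lying between two low ribs on the block's bed, under the pad; origin at the centre of its underside, 26 mm above the worktop, long along the block's y.
- oil: Bystander: oil bottle, cream with a red spout, 25 mm in diameter, 85 mm tall, standing loose; origin under its centre.
- glue: Bystander: white glue bottle with a blue cap, 32 mm in diameter, 83 mm tall, standing loose; origin under its centre.
- rubber: Bystander: brown cleaning rubber 23 x 52 x 13 mm, lying loose; origin under its centre.
- tin: Bystander: round screw tin, 54 mm in diameter, 21 mm tall, standing loose; origin under its centre.
There are look-alikes about, which are no part of the job. What is shaped like the track but green is not meant.

How it is judged:
By the outcome, as a careful person would: the job done as asked, in the order asked, and still so for the second after the job is handed in, with the robot touching nothing.
It also fails if it takes over 50 s, if anything falls off the work surface, if the arm or the gripper's body presses on something with over 40 N, if the wrist force passes 120 N, or if a joint passes its speed limit or range.

## Working session

There is one attempt and no reset: what is moved stays moved. The work goes in short steps, each a Python script; the robot and the scene stay as the last script left them, time stands still between calls to the robot, and variables do not carry over. Pictures are saved under pics/ and viewed, and the job is handed in when it is done.

```bash
mkdir -p pics; ls
python3 - <<'E'
from cell import *
import cv2
for n in ["scene","top"]:
    im=imaging.snapshot(n); cv2.imwrite(f"pics/{n}0.png",im[:,:,::-1])
    for l in ["post_top","wing_hub","wing_a","wing_b","block","track","oil","glue","rubber","tin"]:
        r=models.pinpoint(n,l); print(n,l,[(round(d["conf"],2),[round(float(v),1) for v in d["centre"]]) for d in r[:3]])
    c=imaging.calibration(n); print(c)
print(read_time())
E
```

```text
pics
scene post_top [(0.88, [300.4, 169.5]), (0.69, [249.3, 303.3]), (0.33, [314.5, 211.6])]
scene wing_hub [(0.6, [315.5, 186.0])]
scene wing_a [(0.6, [310.0, 182.2]), (0.49, [322.3, 193.5])]
scene wing_b [(0.6, [310.0, 182.2]), (0.49, [322.3, 193.5])]
scene block [(0.84, [312.8, 219.0])]
scene track [(0.86, [274.9, 260.9]), (0.48, [312.6, 209.5])]
scene oil [(0.78, [248.1, 305.4])]
scene glue [(0.55, [350.7, 173.1])]
scene rubber [(0.75, [203.2, 307.1]), (0.56, [308.2, 182.2])]
scene tin [(0.73, [377.4, 164.6])]
{'intrinsics': array([[455.81941756,   0.        , 310.26136571],
       [  0.        , 455.81941756, 203.54219087],
       [  0.        ,   0.        ,   1.        ]]), 'R': array([[-0.79149746, -0.61097993, -0.01533922],
       [-0.41105745,  0.55074464, -0.72643796],
       [ 0.45228701, -0.5686685 , -0.68706084]]), 't': array([0.37163227, 0.25387475, 0.75865393])}
top post_top [(0.93, [343.0, 174.9])]
top wing_hub [(0.5, [344.3, 182.7]), (0.48, [243.7, 210.2]), (0.45, [341.9, 192.7])]
top wing_a [(0.56, [339.8, 200.2]), (0.49, [342.6, 182.6])]
top wing_b [(0.56, [339.8, 200.2]), (0.49, [342.6, 182.6])]
top block [(0.57, [342.7, 195.9])]
top track [(0.52, [284.3, 204.0])]
top oil [(0.44, [344.2, 174.8]), (0.34, [406.4, 185.8])]
top glue [(0.55, [408.6, 187.9]), (0.3, [216.6, 188.7])]
top rubber [(0.61, [220.3, 189.9])]
top tin [(0.91, [434.8, 192.9])]
{'intrinsics': array([[371.24725607,   0.        , 320.56723477],
       [  0.        , 371.24725607, 199.88328165],
       [  0.        ,   0.        ,   1.        ]]), 'R': array([[-0.02104944, -0.99960168, -0.01879878],
       [-0.98737727,  0.02373703, -0.15659719],
       [ 0.15698104,  0.01526521, -0.98748363]]), 't': array([0.02232643, 0.4751312 , 0.88370716])}
1.1
```

Run:
```python
import cv2
a=cv2.imread("pics/scene0.png"); b=cv2.imread("pics/top0.png")
cv2.imwrite("pics/a.png",cv2.resize(a[130:340,170:420],None,fx=3,fy=2.8))
cv2.imwrite("pics/b.png",cv2.resize(b[130:260,190:460],None,fx=2.9,fy=2.9,interpolation=cv2.INTER_CUBIC))
```

```text
(no output)
```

View pics/scene0.png

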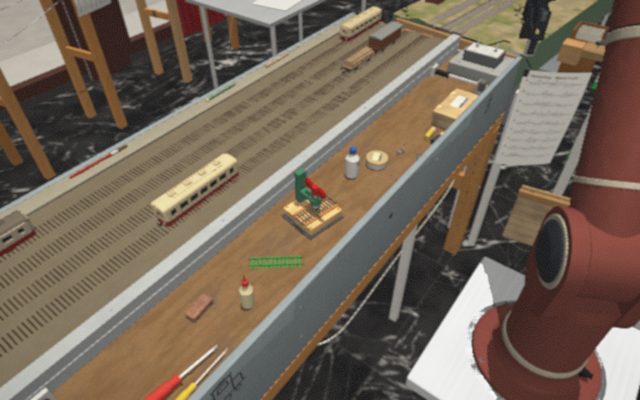

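View pics/a.png

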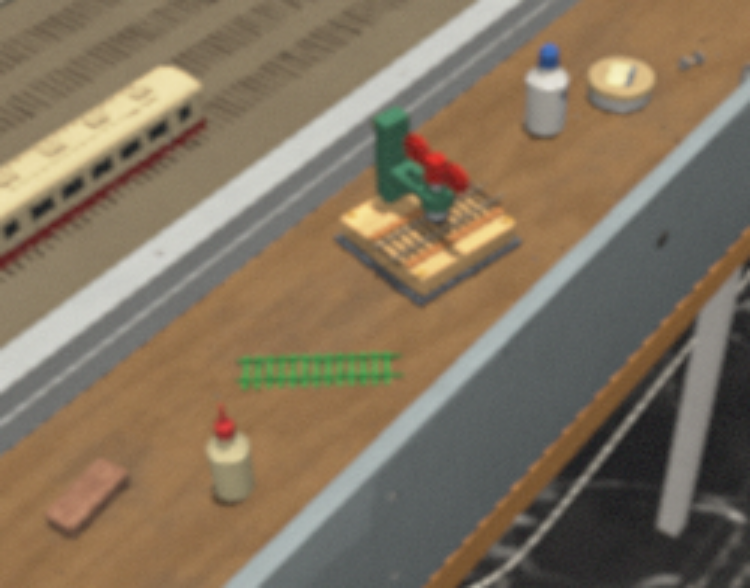

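View pics/b.png

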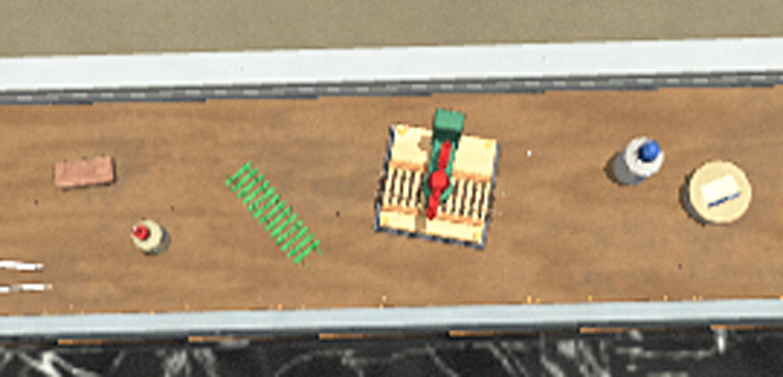

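The track that is meant lies in the block at scene ~(313,209) and top ~(341,196): brown sleepers under the pad. The green one at scene (275,261) and top (284,204) is the look-alike. The red screw is at top ~(341,192). The red oil spout is elsewhere, at scene (245,285). Next I'll compute rough positions and take a wrist view.

```bash
cat > h.py <<'E'
from cell import *
import numpy as np, cv2
def ray(n,px,z,c=None):
    c=c or imaging.calibration(n); K,R,t=c["intrinsics"],np.array(c["R"]),np.array(c["t"])
    d=R.T@np.linalg.solve(K,[px[0],px[1],1]); o=-R.T@t
    return o+d*(z-o[2])/d[2]
def proj(X,c):
    p=c["intrinsics"]@(np.array(c["R"])@np.array(X)+c["t"]); return p[:2]/p[2]
def Rd(yaw):  # tool down, tool x at yaw (rad)
    c,s=np.cos(yaw),np.sin(yaw)
    return np.array([[c,s,0],[s,-c,0],[0,0,-1.]])
E
python3 - <<'E'
from h import *
print("post",ray("top",(343.5,174),.108),ray("scene",(300.4,169.5),.108))
print("hub",ray("top",(341.4,192.4),.095),ray("scene",(315.5,186),.09))
for n,p,z in [("oil",(244,212),.04),("glue",(408.6,187.9),.0),("tin",(434.8,192.9),0),("rubber",(220,189.9),0)]: print(n,ray("top",p,z))
print("tcpcam",imaging.calibration("wrist"), read_tcp_pos(), read_tcp_rot())
for px in [(320,120),(320,160),(320,235),(320,242),(320,248)]: print(px,ray("top",px,.0),ray("top",px,.06))
E
```

```text
post [ 0.52365035 -0.04378106  0.108     ] [ 0.5324659  -0.05046178  0.108     ]
hub [ 0.48288161 -0.03818559  0.095     ] [ 0.487987   -0.04389766  0.09      ]
oil [0.44936647 0.20149115 0.04      ]
glue [ 0.50739567 -0.21609621  0.        ]
tin [ 0.49263934 -0.28254141  0.        ]
rubber [0.5141723  0.27399814 0.        ]
tcpcam {'intrinsics': array([[318.33927016,   0.        , 321.56830797],
       [  0.        , 318.33927016, 194.35800812],
       [  0.        ,   0.        ,   1.        ]]), 'R': array([[ 4.41382627e-01, -8.97318992e-01,  5.98842522e-05],
       [-8.61176533e-01, -4.23585745e-01,  2.80980597e-01],
       [-2.52103860e-01, -1.24071525e-01, -9.59713447e-01]]), 't': array([-0.65009693, -0.03609523,  0.37829823])} [ 0.28669166 -0.58334436  0.23132025] [[ 8.97455360e-01  4.41105289e-01  8.82172730e-06]
 [ 4.41105289e-01 -8.97455360e-01 -1.18195219e-07]
 [ 7.86496992e-06  3.99738551e-06 -1.00000000e+00]]
(320, 120) [0.69791477 0.0091572  0.        ] [0.67467163 0.00842212 0.06      ]
(320, 160) [0.58768825 0.01145194 0.        ] [0.57142538 0.01057154 0.06      ]
(320, 235) [0.39101635 0.01554633 0.        ] [0.38720802 0.01440664 0.06      ]
(320, 242) [0.37329192 0.01591532 0.        ] [0.37060602 0.01475227 0.06      ]
(320, 248) [0.35818222 0.01622988 0.        ] [0.35645316 0.01504691 0.06      ]
```

View pics/top0.png

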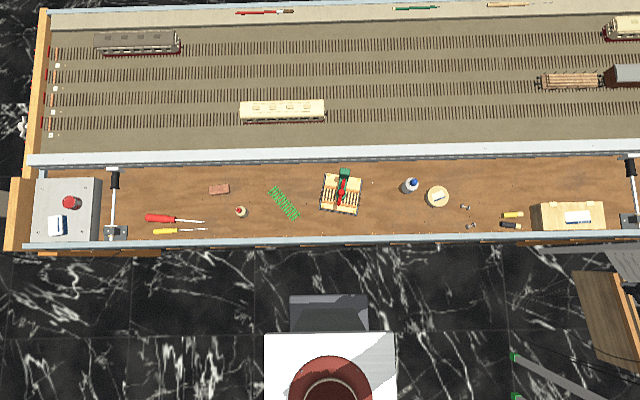

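Run:
```python
from h import *
for pos in [(.43,-.04,.23),(.485,-.11,.23)]:
  for a in range(-180,180,30):
    q=planner.inverse_kinematics(np.array(pos),Rd(np.radians(a))); print(pos,a,None if q is None else np.round(q))
for ang in range(-180,180,30):
    p=np.array([.487+.03*np.cos(np.radians(ang)),-.042+.03*np.sin(np.radians(ang)),.08])
    print(ang,[a for a in range(-180,180,20) if planner.inverse_kinematics(p,Rd(np.radians(a))) is not None])
print(read_time())
```

```text
(0.43, -0.04, 0.23) -180 [ 37.  22. -47. 115.  20.  52.  70.]
(0.43, -0.04, 0.23) -150 [ 48.  28. -66. 114.  31.  57.  87.]
(0.43, -0.04, 0.23) -120 [ 48.  28. -66. 114.  31.  57. 117.]
(0.43, -0.04, 0.23) -90 [ -42.   27.   65.  117.  -31.   55. -141.]
(0.43, -0.04, 0.23) -60 [  -6.   16.   10.  116.   -4.   48. -143.]
(0.43, -0.04, 0.23) -30 [   1.   16.    1.  116.   -0.   48. -117.]
(0.43, -0.04, 0.23) 0 [  7.  16.  -5. 115.   2.  48. -90.]
(0.43, -0.04, 0.23) 30 [ 11.  17. -11. 115.   4.  49. -62.]
(0.43, -0.04, 0.23) 60 [ 17.  17. -18. 115.   7.  49. -36.]
(0.43, -0.04, 0.23) 90 [ 22.  18. -25. 115.  10.  49.  -9.]
(0.43, -0.04, 0.23) 120 [ 27.  19. -32. 115.  13.  50.  18.]
(0.43, -0.04, 0.23) 150 [ 32.  20. -39. 115.  16.  51.  44.]
(0.485, -0.11, 0.23) -180 [ 40.  27. -43. 106.  22.  56.  77.]
(0.485, -0.11, 0.23) -150 [ 52.  35. -66. 105.  36.  64.  93.]
(0.485, -0.11, 0.23) -120 [ 52.  35. -66. 105.  36.  64. 123.]
(0.485, -0.11, 0.23) -90 [  -7.   23.   25.  107.  -12.   52. -157.]
(0.485, -0.11, 0.23) -60 [  -1.   22.   16.  107.   -8.   52. -132.]
(0.485, -0.11, 0.23) -
[... 843 characters left out ...]
-20, 0, 20, 40, 60, 80, 100, 120, 140, 160]
-30 [-180, -160, -140, -120, -100, -80, -60, -40, -20, 0, 20, 40, 60, 80, 100, 120, 140, 160]
0 [-180, -160, -140, -120, -100, -80, -60, -40, -20, 0, 20, 40, 60, 80, 100, 120, 140, 160]
30 [-180, -160, -140, -120, -100, -80, -60, -40, -20, 0, 20, 40, 60, 80, 100, 120, 140, 160]
60 [-180, -160, -140, -120, -100, -80, -60, -40, -20, 0, 20, 40, 60, 80, 100, 120, 140, 160]
90 [-180, -160, -140, -120, -100, -80, -60, -40, -20, 0, 20, 40, 60, 80, 100, 120, 140, 160]
120 [-180, -160, -140, -120, -100, -80, -60, -40, -20, 0, 20, 40, 60, 80, 100, 120, 140, 160]
150 [-180, -160, -140, -120, -100, -80, -60, -40, -20, 0, 20, 40, 60, 80, 100, 120, 140, 160]
1.1
```

Run:
```python
from h import *
env.move_to(np.array([.47,-.115,.23]),Rd(np.pi/2))
fingers.command_gripper(0.0)
print(read_time(),read_tcp_pos(),read_gripper_width(),read_ft_force())
c=imaging.calibration("wrist")
im=imaging.snapshot("wrist"); cv2.imwrite("pics/w1.png",im[:,:,::-1])
for l,z in [("post_top",.108),("wing_hub",.0895),("wing_a",.0895),("track",.026),("block",0),("pad",.036)]:
    for d in models.pinpoint("wrist",l)[:3]: print(l,round(d["conf"],2),np.round(d["centre"],1),np.round(ray("wrist",d["centre"],z,c),4))
np.save("c1.npy",c,allow_pickle=True)
```

```text
3.6917 [ 0.47002977 -0.11495404  0.23000462] -3.980751818436439e-05 [-0.35396124  0.25896469 -0.55976682]
post_top 0.91 [392.1 103.9] [ 0.5267 -0.0455  0.108 ]
wing_hub 0.78 [336.3  93.4] [ 0.4829 -0.0372  0.0895]
wing_hub 0.63 [396.  106.1] [ 0.5341 -0.0475  0.0895]
wing_a 0.78 [359.9  99.7] [ 0.503  -0.0423  0.0895]
wing_a 0.61 [315.   89.1] [ 0.4649 -0.0337  0.0895]
wing_a 0.37 [396.2 105.7] [ 0.5342 -0.0472  0.0895]
track 0.94 [333.4  97.3] [ 0.4827 -0.0396  0.026 ]
block 0.6 [331.6  94.9] [ 0.4816 -0.0367  0.    ]
```

View pics/w1.png

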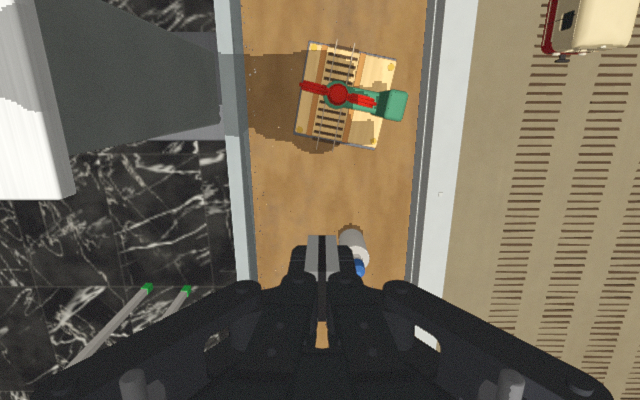

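The wrist view shows the hub at (337,93), the wings running from (302,86) to (375,102), and the post at (392,104). The two wings lie almost in line with the post. The near wing is free on the robot's side. I'll push it with the side face of the shut fingers, turning the tool along with the wing.

```bash
cat >> h.py <<'E'
HUB=np.array([.4828,-.038]); RAD=.026; Z=.081
def pose(th,off):  # wing azimuth deg, tangential gap centre
    t=np.radians(th); u=np.array([np.cos(t),np.sin(t)]); back=np.array([-np.sin(t),np.cos(t)])
    p=HUB+RAD*u+off*back
    return p,Rd(t-np.pi/2)
def goabove(th,off=.021,z=.15):
    p,R=pose(th,off); env.move_to(np.array([*p,z]),R)
def down(th,off=.021):
    p,R=pose(th,off); return env.servo_line(np.array([*p,Z]),R,v=.08,contact_N=6)
def stroke(th0,th1,off=.015,step=12,v=.03,cN=10,lim=9):
    f0=np.array(read_ft_force()); n=int(np.ceil(abs(th1-th0)/step)); out=[]
    for th in np.linspace(th0,th1,n+1):
        p,R=pose(th,off); hit=env.servo_line(np.array([*p,Z]),R,v=v,contact_N=cN)
        df=np.array(read_ft_force())-f0; out.append((round(th),round(float(np.linalg.norm(df)),1)))
        if hit or np.linalg.norm(df)>lim: print("HIT",hit,th,df,read_ft_torque()); break
    print(out); return th
def retreat(th,z=.15):
    p,R=pose(th,.021); env.servo_line(np.array([*p,Z]),R,v=.05)
    env.servo_line(np.array([*p,z]),R,v=.12)
E
python3 - <<'E'
from h import *
goabove(167); print(read_time())
if down(167): print("contact down",read_tcp_pos(),read_ft_force())
else:
    th=stroke(167,145)
im=imaging.snapshot("wrist"); cv2.imwrite("pics/w2.png",im[:,:,::-1])
print(read_time(),read_joint_positions())
E
```

```text
4.5333
[(167, 1.9), (156, 1.7), (145, 1.5)]
6.6333 [  7.34206735  32.21251473  -8.09474247 121.99672693   9.73051648
  26.36804014 -43.05925053]
```

View pics/w2.png

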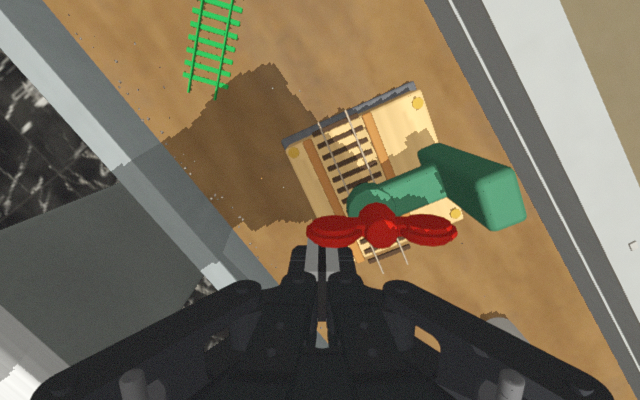

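The fingers sit squarely against the flat of the near wing, at (325,245), and the wing at (310–455,230) is turning. I'll continue this stroke.

Run:
```python
from h import *
th=stroke(135,40); print(read_time(),np.round(read_joint_positions()))
im=imaging.snapshot("wrist"); cv2.imwrite("pics/w3.png",im[:,:,::-1])
```

```text
[(135, 1.5), (123, 1.0), (111, 1.1), (99, 1.4), (88, 0.4), (76, 2.1), (64, 1.9), (52, 0.9), (40, 1.9)]
9.825 [ -16.   36.   22.  117.  -25.   32. -116.]
```

View pics/w3.png

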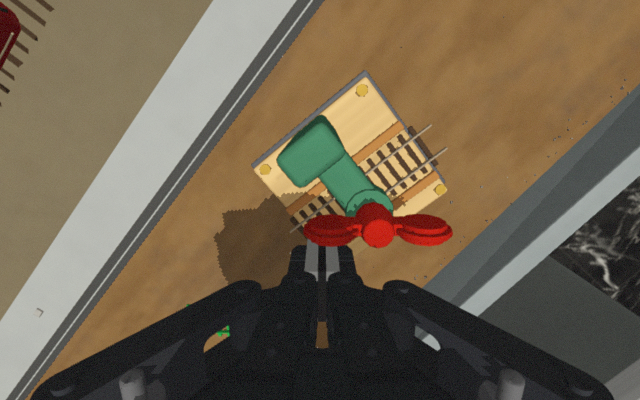

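Wing a is now at about 40°, still square to the fingers. Next is wing b, at about 220°.

Run:
```python
from h import *
retreat(40); goabove(220,.022); print(read_time(),np.round(read_joint_positions()))
im=imaging.snapshot("wrist"); cv2.imwrite("pics/w4.png",im[:,:,::-1])
if down(220,.022): print("contact down",read_tcp_pos(),read_ft_force())
else:
    th=stroke(220,40); print(read_time(),np.round(read_joint_positions()))
im=imaging.snapshot("wrist"); cv2.imwrite("pics/w5.png",im[:,:,::-1])
```

```text
12.6583 [ 46.  42. -66. 113.  47.  57.  -3.]
[(220, 1.5), (208, 1.5), (196, 1.5), (184, 1.3), (172, 0.6), (160, 1.0), (148, 1.8), (136, 1.2), (124, 1.1), (112, 1.2), (100, 1.1), (88, 0.3), (76, 1.4), (64, 0.9), (52, 0.6), (40, 1.1)]
19.4833 [   6.   35.  -11.  116.   13.   31. -154.]
```

View pics/w5.png

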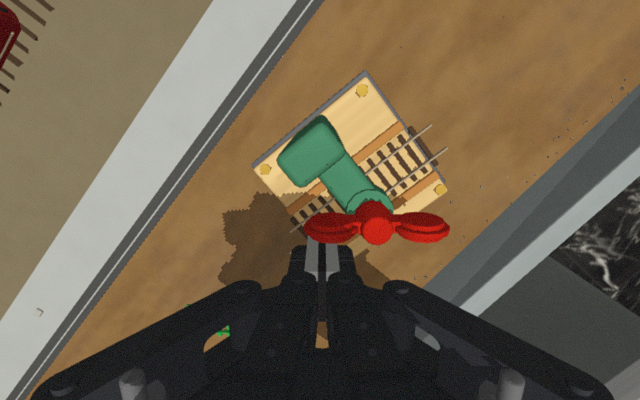

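Run:
```python
from h import *
retreat(40); goabove(220,.022); print(read_time(),np.round(read_joint_positions()))
if down(220,.022): print("contact down",read_tcp_pos(),read_ft_force())
else:
    th=stroke(220,40,step=8,cN=12,lim=11); print(th,read_time(),np.round(read_joint_positions()),read_tcp_pos(),read_ft_force())
im=imaging.snapshot("wrist"); cv2.imwrite("pics/w6.png",im[:,:,::-1])
```

```text
22.7667 [ 46.  41. -65. 113.  46.  56.  -2.]
HIT False 79.13043478260869 [-11.3424671    1.23167383   7.17899996] [ 0.07374152  2.56054719 -0.00615893]
[(220, 1.4), (212, 1.1), (204, 1.5), (197, 1.5), (189, 2.7), (181, 1.1), (173, 0.4), (165, 0.8), (157, 0.4), (150, 0.6), (142, 0.5), (134, 0.5), (126, 0.4), (118, 1.0), (110, 1.0), (103, 1.6), (95, 2.3), (87, 8.5), (79, 13.5)]
79.13043478260869 29.2583 [  12.   34.  -20.  119.   23.   31. -125.] [ 0.46481627 -0.01028761  0.07995899] [-11.83156467   0.68479982   7.14714367]
```

View pics/w6.png

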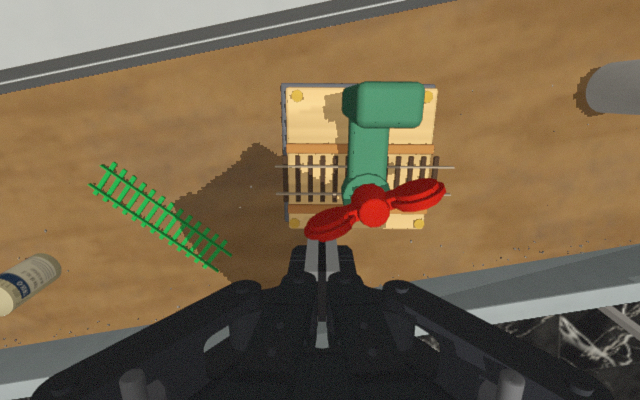

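The force rose to 13 N and the wing stayed behind the tool. It now lies along (325,223)–(425,190), about 97° azimuth, so it has turned about 430° (7.5 rad) from its start at 167°, which puts it at the stop. I'll back off, lift and check.

Run:
```python
from h import *
p,R=pose(79,.030); env.servo_line(np.array([*p,Z]),R,v=.05); print(read_ft_force())
env.servo_line(np.array([*p,.2]),R,v=.15)
env.move_to(np.array([.47,-.115,.23]),Rd(np.pi/2))
c=imaging.calibration("wrist")
im=imaging.snapshot("wrist"); cv2.imwrite("pics/w7.png",im[:,:,::-1])
for l,z in [("wing_hub",.0825),("wing_a",.0825),("track",.026)]:
    for d in models.pinpoint("wrist",l)[:2]: print(l,round(d["conf"],2),np.round(d["centre"],1),np.round(ray("wrist",d["centre"],z,c),4))
s=imaging.snapshot("scene"); t=imaging.snapshot("top")
a=cv2.resize(im[20:180,230:450],(440,320)); b=cv2.resize(s[140:240,250:400],(360,320)); d=cv2.resize(t[155:225,190:460],(800,207))
cv2.imwrite("pics/fin.png",np.vstack([np.hstack([a,b]),d])[:,:,::-1])
print(read_time(),read_ft_force())
```

```text
[-0.00358854 -0.0467512  -0.11402096]
wing_hub 0.56 [336.5  96.1] [ 0.4831 -0.0389  0.0825]
wing_a 0.92 [334.2  68.8] [ 0.4808 -0.0167  0.0825]
32.5333 [-0.90054225  0.64508541  0.24520297]
```

View pics/fin.png

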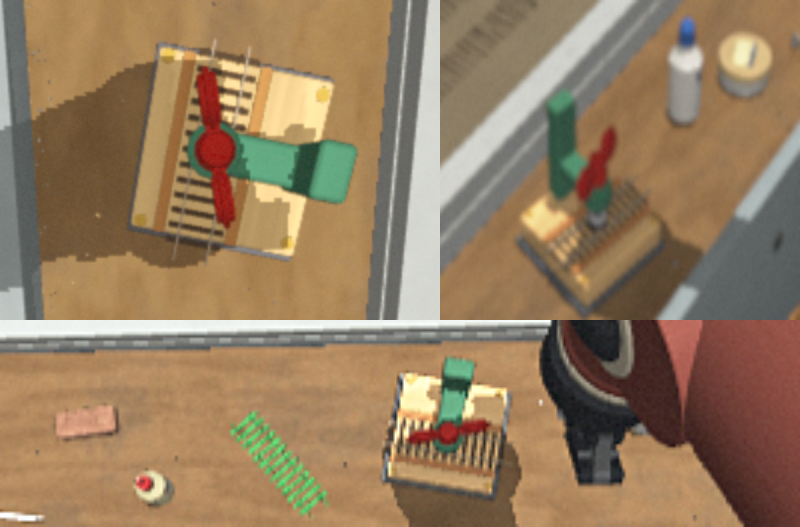

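Run:
```python
from h import *
ticket.sign_off(); print(read_time())
```

```text
the job is handed in; nothing more can be done
the job is handed in; nothing more can be done
```

The track is clamped: I turned the wing screw clockwise to its stop and handed the job in at about 32.5 s of the 50 s allowed. I used three strokes with the side of the shut fingers and never pinched the wings.

**Screw at its stop:** in the third stroke the force rose from about 1.5 N to 13.5 N and the wing no longer followed. The wrist view afterwards put the wing at about 96–97° azimuth. It started at about 167°, so it turned about 430°, or 7.5 rad, which matches the hard stop.

**Surroundings:**
- **Track:** it lies between its ribs under the pad.
- **Bystanders:** the bottles, tin and rubber look undisturbed. In the last top view the arm hid the glue bottle and tin, so I checked those two in the scene view.
- **Robot:** the gripper finished well clear, with its tip 0.23 m above the worktop.

**Checks that failed or disagreed:** in the last picture the network did not report the track, so I judged its position by eye. I did not measure the pad's pressure directly; it follows from the screw being at its stop.

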